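Pack the gold-testing kit

ROBOT

A 7-joint arm with a two-finger parallel gripper is mounted at the origin on a cart in front of the work surface, level with it; the furniture and walls round the work are solid. World frame = base frame: x ahead of the robot, y to its left, z up, the work surface at z = 0. Lengths are in mm, angles in rad, forces in N, time in s.
With the tool pointing down it reaches from about 400 to 875 mm from the base axis. Payload 4.4 kg.
Tool frame: the origin (TCP) lies midway between the tips of the shut fingers; the grasp point (between the pads) lies 19 mm behind it (ctrl.grip_point_offset is the distance from the TCP to the grasp point, in mm); z points along the fingers, y is the direction in which the jaws open and shut (so a half turn about z gives the same grasp; the last joint's range is limited). The gripper opens to 85 mm and grips with 20 to 120 N. Pads are 22 mm wide; open, the fingers measure 114 mm over their backs; the gripper's body (76 mm by 85 mm) begins 54 mm behind the grasp point. The pads swing forward as they close: fully open they stand 13 mm farther back than shut.
Start: joints at [-1.205, 0.628, 0.038, 1.517, -0.027, 0.996, -0.02], TCP at [272.008, 590.364, 231.313] pointing down, gripper open.
Joint ranges: [-3.06, 3.06], [-0.37, 2.12], [-1.25, 1.32], [0.18, 2.47], [-1.1, 4.24], [0.23, 1.98], [-2.94, 2.94]. Speed limits (rad/s): [2.57, 2.57, 3.14, 3.14, 3.14, 3.14, 3.14].

INTERFACE

Orientations are given as [roll, pitch, yaw] about the fixed x, y, z axes, in that order (R = Rz(yaw) Ry(pitch) Rx(roll)).
In Python, from cell import ctrl, imaging, models gives the robot as it stands. The module is installed in compiled form; this text tells all that it offers.
- The arm moves only by the tool drive_tool, never from a script. Its argument "deltas" is text: rows parted by semicolons, each of 5 numbers parted by spaces: the shift along the tool's x, y, z in m, then the turn about the tool's z in degrees, then the finger opening in m, from 0 to 0.0854. A call has 1 to 12 rows; each row is the pose to reach, as a shift and turn from the pose commanded when the call began, along the tool's axes at that moment; what a row does not reach only later rows make up. A row lasts 1/8 s, in which the tool goes at most 62.5 mm and 10.7 degrees, less where a joint would pass 70% of its speed; a pose out of reach is approached as far as the arm can. A call with a gripper value outside its range is refused whole. The fingers move at their own pace and stop on an object; the grip force is fixed at half the most. Time passes only in rows, so rows that repeat a pose let the fingers close. It gives the time, the measured TCP pose, the force and the opening at its end, in the units of the state.
- ctrl.read_state(): the state, without advancing time (a new reading comes with each control period).
- imaging.get_image(name): name is "scene" or "top"; returns a dict with "color" (480x640x3 uint8, red, green, blue), "range_z" (480x640 float32, mm along the optical axis (not along the pixel's ray), 0 where there is no reading), "vfov" (degrees; the focal length in pixels is half the picture's height over the tangent of half this angle, whatever the lens; pixels are square), "cx", "cy" (the principal point, pixels), "extrinsics" (4x4, takes a point from camera to world coordinates). Camera axes: x right, y down, z forward; pixel columns grow to the right and rows downward; lengths in mm; the calibration is good to about 2 mm. A picture is of the moment at which its call begins.
- ctrl.finish_job(): hands the job in, once; it reports no verdict.
Trained networks look in a picture, given as the dict that the camera call returned (one of the last four; its "shot" number tells which), for a name from the list of things; names that differ only in an ending like _2 or _b are one class to them, and where a whole thing is asked for, a point or a joint stands for the part that bears it (a point fixed in the world has none). Each returns a list of dicts, best first, with "score" (0 to 1); they miss things now and then, are a little off and sometimes report something else, mostly with a low value. They report only what shows in the picture. A call takes as long as a camera call. They do not tell look-alikes from the thing itself.
- models.spot_in(picture, thing): "point" ([column, row] in pixels, amid what is visible of it).
- models.landmark_of(picture, thing): "point" ([column, row] in pixels: a listed point, or the origin of a listed thing).
The state is a dict: "clock": time; "qpos": joint angles; "qd": joint speeds; "tau": joint torques, N m; "eef_pos": TCP position; "tool_rot": TCP orientation; "force": force on the tool from outside, world axes, zero at the start; "torque": the same for the moment, N m; "width": finger opening in mm.
Only numpy, scipy, OpenCV 4.12 (cv2) and the standard library are available. Lean on these libraries where they do the work, as an engineer would, in place of code of your own. Each camera call takes 0.05 s, during which the arm holds its last target.

TASK

Pack the gold-testing kit into the aluminium tray at the front of the desk, using the things close by it: stand the yellow-, green- and red-capped acid bottles each in the well marked with its own colour, and lay the black touchstone, now on its cork pad, streaks up, flat inside the shallow bay at the tray's end. The blue-capped rinse bottle and the amber oil bottle do not belong to the kit: leave them standing where they are.

Things in the scene. Friction and masses are not known exactly. Their poses are not given: they have to be found in the camera images.
- yellow_bottle_mid (a point): Yellow-capped bottle of test acid: white dropper bottle, 31 mm across the body and 84 mm tall, standing upright, with a pointed yellow cap and a yellow band on its label; loose, about 55 g. Round body up to 47 mm, then the cap, 21 mm across. Point: on its axis, 42 mm above its foot; z up.
- green_bottle_mid (a point): Green-capped bottle of test acid: white dropper bottle, 31 mm across the body and 84 mm tall, standing upright, with a pointed green cap and a green band on its label; loose, about 55 g. Round body up to 47 mm, then the cap, 21 mm across. Point: on its axis, 42 mm above its foot; z up.
- red_bottle_mid (a point): Red-capped bottle of test acid: white dropper bottle, 31 mm across the body and 84 mm tall, standing upright, with a pointed red cap and a red band on its label; loose, about 55 g. Round body up to 47 mm, then the cap, 21 mm across. Point: on its axis, 42 mm above its foot; z up.
- blue_bottle_mid (a point): Blue-capped rinse bottle, NOT part of the kit, stays where it stands: white dropper bottle, 31 mm across the body and 84 mm tall, standing upright, with a pointed blue cap and a blue band on its label; loose, about 55 g. Round body up to 47 mm, then the cap, 21 mm across. Point: on its axis, 42 mm above its foot; z up.
- amber_bottle_mid (a point): Amber-brown oil bottle with a pointed black cap and a pale label, NOT part of the kit, stays where it stands: 31 mm across the body and 84 mm tall, upright, loose, about 55 g. This point: on its axis, 42 mm above its foot; z up.
- stone_mid (a point): Touchstone: black slab with fine gold streaks on its top face, 52 mm (its x) by 90 mm (its y) by 18 mm high, lying flat on a thin cork pad (3 mm high, 70 x 104 mm, fixed) to the left of the bottles; loose, about 190 g. This point: its centre, 9 mm above its underside; z up.
- yellow_well (a point): Well with the flat yellow plate (18 x 40 x 3 mm, centre 43 mm off, -x side) in front of it, in the fixed kit tray. Point: centre of its floor, 6 mm above the desk. 50 x 50 mm inside, sides along x and y; grey walls 5 mm thick, 12 mm above the floor. Three wells in a row along y, 55 mm apart, colours in any order; tray plate 90 (x) x 286 mm (y), aluminium.
- green_well (a point): Well with the flat green plate (18 x 40 x 3 mm, centre 43 mm off, -x side) in front of it, in the fixed kit tray. Point: centre of its floor, 6 mm above the desk. 50 x 50 mm inside, sides along x and y; grey walls 5 mm thick, 12 mm above the floor. Three wells in a row along y, 55 mm apart, colours in any order; tray plate 90 (x) x 286 mm (y), aluminium.
- red_well (a point): Well with the flat red plate (18 x 40 x 3 mm, centre 43 mm off, -x side) in front of it, in the fixed kit tray. Point: centre of its floor, 6 mm above the desk. 50 x 50 mm inside, sides along x and y; grey walls 5 mm thick, 12 mm above the floor. Three wells in a row along y, 55 mm apart, colours in any order; tray plate 90 (x) x 286 mm (y), aluminium.
- stone_bay (a point): Touchstone's bay: shallow bare-metal rectangle with a low grey lip at the kit tray's left (+y) end. Point: centre of its floor, 6 mm above the desk. Inside 74 mm along x, 109 mm along y (the stone's 90 mm side goes along y); its lip is 3 mm thick and 3 mm above the floor. The nearest well's centre lies 87 mm towards -y.
Mind the look-alikes: they are no part of the job. Leave any pink, purple or turquoise look-alike of the part that bears green_bottle_mid alone.

How it is judged (in metres and radians):
At the end, for the whole second after the job is handed in: Each acid bottle upright (0.12 rad) on the floor of its colour's well, within 14.5 mm of its centre; stone flat, face up in its bay within 13.5 mm (x), 12.5 mm (y), 0.3 rad; blue and amber bottles upright within 20 mm of their starts; all released, at rest (horizontal distance between yellow_bottle_mid and yellow_well below 0.0145 m and height (world z) of yellow_bottle_mid between 0.043 and 0.053 m and angle between each of yellow_bottle_mid, green_bottle_mid, red_bottle_mid, blue_bottle_mid, amber_bottle_mid's own z axis and vertical below 0.12 rad and horizontal distance between green_bottle_mid and green_well below 0.0145 m and height (world z) of green_bottle_mid between 0.043 and 0.053 m and horizontal distance between red_bottle_mid and red_well below 0.0145 m and height (world z) of red_bottle_mid between 0.043 and 0.053 m and x of stone_mid in the frame of stone_bay between -0.0135 and 0.0135 m and y of stone_mid in the frame of stone_bay between -0.0125 and 0.0125 m and height (world z) of stone_mid below 0.0175 m and angle between stone_mid's own z axis and vertical below 0.06 rad and angle between the y axis of stone_mid and the y axis of stone_bay, either way round below 0.3 rad and distance of each of blue_bottle_mid, amber_bottle_mid from where it was at the start of the episode below 0.02 m); the robot touches nothing.
It fails at once if the blue-capped rinse bottle is moved by more than 20 mm or tipped (distance of blue_bottle_mid from where it was at the start of the episode above 0.02 m or angle between blue_bottle_mid's own z axis and vertical above 0.3 rad).
It fails at once if the amber oil bottle is moved by more than 20 mm or tipped (distance of amber_bottle_mid from where it was at the start of the episode above 0.02 m or angle between amber_bottle_mid's own z axis and vertical above 0.3 rad).
It also fails if it takes over 96 s, if anything falls off the work surface, if the arm or the gripper's body presses on something with over 40 N, if the wrist force passes 120 N, or if a joint passes its speed limit or range.

## Working session

There is one attempt and no reset: what is moved stays moved. The work goes in short steps, Python scripts to look and compute and a tool call to move; the robot and the scene stay as the last step left them, time stands still between calls to the robot, and variables do not carry over. Pictures are saved under pics/ and viewed, and the job is handed in when it is done.

Besides the shell and the picture viewer there is one more tool, called after "Request:" in YAML: its name, and indented under it one key for each argument. drive_tool: Moves the arm, as the interface text tells. Its arguments: {"type":"object","properties":{"deltas":{"type":"string"}},"required":["deltas"]}

```bash
mkdir -p pics; python3 - <<'E'
from cell import ctrl, imaging, models
import cv2
s=ctrl.read_state(); print(s)
for n in("scene","top"):
    p=imaging.get_image(n); cv2.imwrite(f"pics/{n}0.png",p["color"][:,:,::-1])
    print(n,p["vfov"],p["cx"],p["cy"],p["extrinsics"].round(3).tolist() if hasattr(p["extrinsics"],'round') else p["extrinsics"])
    for t in "yellow_bottle_mid green_bottle_mid red_bottle_mid blue_bottle_mid amber_bottle_mid stone_mid yellow_well green_well red_well stone_bay".split():
        print(t,[(r["point"],round(r["score"],2)) for r in models.landmark_of(p,t)[:4]])
print(ctrl.grip_point_offset, ctrl.read_state()["clock"])
E
```

```text
{'clock': 0.0, 'qpos': array([-1.20481794,  0.62929507,  0.03844048,  1.51841655, -0.02699565,
        0.99629784, -0.02002687]), 'qd': array([ 9.74825079e-04,  3.93637310e-04,  5.47580721e-04,  2.89821230e-04,
       -6.61141725e-04,  5.97201666e-05,  1.10282050e-03]), 'tau': array([ 1.08147735e-03, -5.63406730e+01,  1.22694690e+00, -1.93439466e+01,
        1.10954186e-02,  1.06222025e-02, -7.85118573e-06]), 'eef_pos': array([271.72055998, 589.76895195, 230.40663296]), 'tool_rot': array([-3.13969396e+00,  2.62968172e-05,  2.70978988e+00]), 'force': array([ 0.15479253, -0.04766421, -0.71121638]), 'torque': array([-0.04228941, -0.01233029,  0.0297853 ]), 'width': 85.4440478631616}
scene 44.561501948933774 321.12007536132927 229.77245587301866 [[0.572, -0.638, 0.515, 56.554], [-0.82, -0.455, 0.347, -126.608], [0.013, -0.621, -0.783, 846.622], [0.0, 0.0, 0.0, 1.0]]
yellow_bottle_mid [([337.9, 254.0], 0.81)]
green_bottle_mid [([276.6, 170.4], 0.79), ([370.9, 182.1], 0.72), ([380.7, 274.7], 0.71)]
red_bottle_mid [([347.1, 206.4], 0.85)]
blue_bottle_mid [([381.2, 226.3], 0.79)]
amber_bottle_mid [([291.1, 222.4], 0.9), ([238.8, 212.8], 0.57)]
stone_mid [([236.3, 216.4], 0.71)]
yellow_well []
green_well []
red_well []
stone_bay [([383.1, 275.7], 0.65), ([269.3, 282.3], 0.64)]
top 47.18813917103023 312.7295893218347 246.59027905428337 [[-0.022, -0.993, 0.115, 471.701], [-0.999, 0.019, -0.03, 253.584], [0.028, -0.116, -0.993, 920.722], [0.0, 0.0, 0.0, 1.0]]
yellow_bottle_mid []
green_bottle_mid [([220.6, 205.1], 0.73), ([388.1, 250.1], 0.56), ([404.4, 202.5], 0.56), ([319.2, 150.8], 0.55)]
red_bottle_mid [([314.1, 195.0], 0.57)]
blue_bottle_mid [([362.4, 195.7], 0.84), ([281.2, 250.2], 0.23)]
amber_bottle_mid [([281.4, 248.7], 0.79)]
stone_mid [([208.4, 263.8], 0.81)]
yellow_well []
green_well []
red_well []
stone_bay [([296.9, 318.2], 0.98)]
18.700000000000003 1.1
```

View pics/scene0.png

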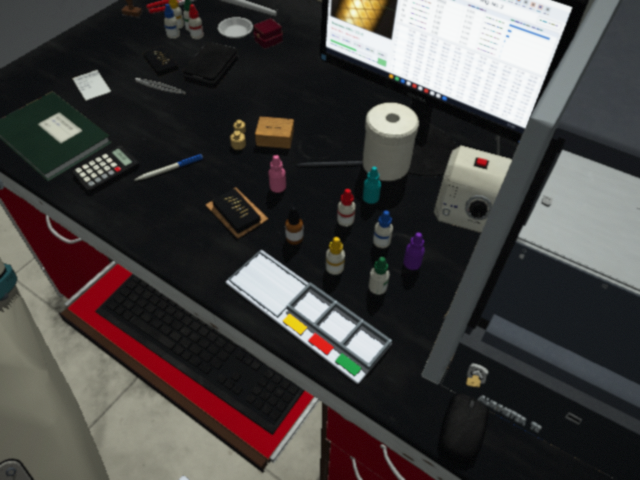

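View pics/top0.png

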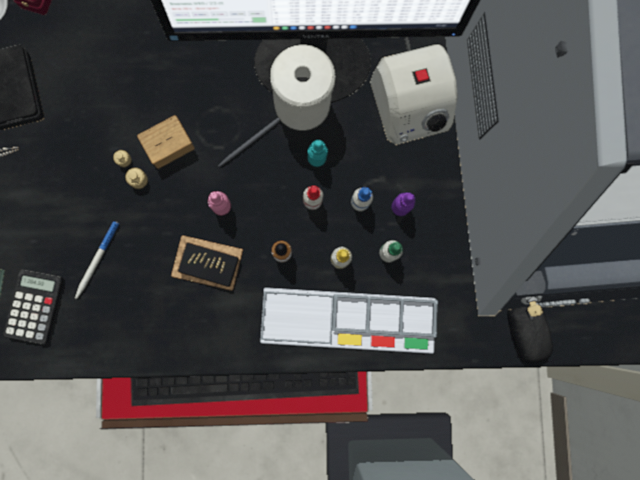

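```bash
cat > h.py <<'E'
import numpy as np, cv2
from cell import ctrl, imaging, models
def cloud(p):
    d=p["range_z"].astype(float); H,W=d.shape; f=H/2/np.tan(np.radians(p["vfov"])/2)
    v,u=np.mgrid[:H,:W]; E=np.array(p["extrinsics"])
    X=np.stack([(u-p["cx"])/f*d,(v-p["cy"])/f*d,d],-1)@E[:3,:3].T+E[:3,3]
    X[d<=0]=np.nan; return X
def proj(p,P):
    E=np.linalg.inv(np.array(p["extrinsics"])); f=240/np.tan(np.radians(p["vfov"])/2)
    c=E[:3,:3]@np.asarray(P,float)+E[:3,3]; return f*c[0]/c[2]+p["cx"], f*c[1]/c[2]+p["cy"]
def onplane(p,uv,z):
    E=np.array(p["extrinsics"]); f=240/np.tan(np.radians(p["vfov"])/2)
    r=E[:3,:3]@np.array([(uv[0]-p["cx"])/f,(uv[1]-p["cy"])/f,1]); o=E[:3,3]
    return o+r*(z-o[2])/r[2]
E
python3 - <<'E'
from h import *
P={n:imaging.get_image(n) for n in("scene","top")}
C={n:cloud(P[n]) for n in P}
import pickle; pickle.dump(P,open("P0.pkl","wb"))
from scipy import ndimage
for n in P:
    X=C[n]; z=X[...,2]
    print(n,"desk z median",np.nanmedian(z[(np.abs(z)<15)]))
    m=(z>20)&(z<95)&(X[...,0]>350)&(X[...,0]<800)&(X[...,1]>-200)&(X[...,1]<450)
    L,k=ndimage.label(m)
    for i in range(1,k+1):
        q=L==i
        if q.sum()<40: continue
        top=X[q]; zt=top[:,2]; col=P[n]["color"][q][zt>55]; 
        cap=top[zt>60]; v,u=np.where(q)
        print(n,q.sum(),"px",u.mean().round(),v.mean().round(),"ctr",top[:,:2].mean(0).round(1),"zmax",np.percentile(zt,[98,100]).round(1),"cap",cap.mean(0).round(1) if len(cap) else None,"tip",top[np.argsort(zt)[-4:],:2].mean(0).round(1),col.mean(0).round() if len(col) else None)
E
```

```text
scene desk z median -0.5264056421697774
scene 212 px 285.0 133.0 ctr [759.2 439.7] zmax [35.4 36.1] cap None tip [762.3 434.8] None
scene 1345 px 378.0 164.0 ctr [769.7 226.5] zmax [92.3 95. ] cap [775.5 228.7  76.4] tip [789.7 229.4] [69. 83. 76.]
scene 383 px 277.0 172.0 ctr [645.8 373.6] zmax [83.9 85. ] cap [648.5 375.8  71.7] tip [652.7 378.8] [109.  57.  75.]
scene 2258 px 464.0 202.0 ctr [772.2  49.5] zmax [93.8 95. ] cap [778.5  48.6  78.4] tip [789.3  56.3] [82. 83. 76.]
scene 410 px 346.0 206.0 ctr [651.8 220.8] zmax [83.3 85.8] cap [654.7 222.7  71.7] tip [656.7 222.7] [94. 13. 17.]
scene 69 px 240.0 202.0 ctr [566.5 400.2] zmax [23.3 23.4] cap None tip [562.8 396.2] None
scene 405 px 294.0 224.0 ctr [564.1 272.9] zmax [83.3 85.1] cap [566.8 274.9  71.5] tip [567.5 276.4] [11. 11. 11.]
scene 424 px 384.0 227.0 ctr [647.8 140.2] zmax [83.7 85.3] cap [650.9 141.7  71.9] tip [653.4 141.1] [18. 42. 78.]
scene 446 px 415.0 249.0 ctr [637.7  72.2] zmax [84.1 86.5] cap [640.8  73.   71.6] tip [641.7  75.5] [50. 22. 74.]
scene 440 px 336.0 254.0 ctr [551.3 176.6] zmax [84.  85.8] 
[... 1270 characters left out ...]
[640.2  79.7] zmax [85.2 87.9] cap [642.3  77.3  73.4] tip [643.7  75.2] [ 89.  49. 118.]
top 306 px 281.0 251.0 ctr [566.7 277.4] zmax [84.4 85.8] cap [568.  278.1  73.5] tip [568.  277.2] [36. 31. 28.]
top 329 px 391.0 250.0 ctr [563.7 102.9] zmax [84.4 87.4] cap [565.1 100.3  73. ] tip [566.5 100. ] [57. 96. 74.]
top 50 px 190.0 250.0 ctr [574.2 427.1] zmax [22.9 23.1] cap None tip [576.2 419.4] None
top 320 px 341.0 257.0 ctr [554.5 183.3] zmax [85.1 88.2] cap [556.  181.9  73.8] tip [556.  180.8] [157. 139.  68.]
top 626 px 209.0 266.0 ctr [547. 396.] zmax [24.1 25.3] cap None tip [553.3 393.4] None
top 62 px 224.0 278.0 ctr [527.2 371.2] zmax [23.  24.8] cap None tip [526.9 371.9] None
```

```bash
python3 - <<'E'
from h import *
import pickle
P=pickle.load(open("P0.pkl","rb"))
p=P["top"]
cv2.imwrite("pics/toptray.png",cv2.resize(p["color"][270:370,240:460,::-1],None,fx=3.5,fy=3.5,interpolation=cv2.INTER_CUBIC))
cv2.imwrite("pics/topbot.png",cv2.resize(p["color"][130:310,160:430,::-1],None,fx=2.9,fy=2.9,interpolation=cv2.INTER_CUBIC))
for n,roi in(("top",(270,370,240,460)),("scene",(240,390,220,400))):
    p=P[n]; a,b,c,d=roi
    im=p["color"][a:b,c:d].astype(int); hsv=cv2.cvtColor(p["color"][a:b,c:d],cv2.COLOR_RGB2HSV)
    br=((im.max(2)>90)).astype(np.uint8)
    L,k=cv2.connectedComponents(br)
    for nm,lo,hi in(("yellow",20,35),("red",0,8),("green",50,85)):
        m=(hsv[...,0]>=lo)&(hsv[...,0]<=hi)&(hsv[...,1]>150)&(hsv[...,2]>80)
        nn,l,st,ce=cv2.connectedComponentsWithStats(m.astype(np.uint8))
        for i in range(1,nn):
            if st[i,4]>30: uv=ce[i]+[c,d*0+a]; print(n,nm,st[i,4],uv.round(1),onplane(p,uv,9).round(1))
    sz=np.bincount(L.ravel())[1:]; i=sz.argmax()+1
    cn=cv2.findContours((L==i).astype(np.uint8),cv2.RETR_EXTERNAL,cv2.CHAIN_APPROX_NONE)[0][0].reshape(-1,2)+[c,a]
    W=np.array([onplane(p,t,6)[:2] for t in cn],np.float32)
    print(n,sz.max(),cv2.minAreaRect(W),cv2.boxPoints(cv2.minAreaRect(W)).round(1).tolist())
    print("stone", )
    X=cloud(p); 
    z=X[...,2]; m=(z>14)&(z<32)&(X[...,0]>380)&(X[...,0]<620)&(X[...,1]>250)&(X[...,1]<450)
    q=X[m]; 
    if len(q): print("stone",len(q),np.median(q[:,2]),cv2.minAreaRect(q[:,:2].astype(np.float32)))
E
```

```text
top yellow 108 [350.2 339.9] [422.4 167.5   9. ]
top red 212 [382.5 341. ] [419.3 114.3   9. ]Traceback (most recent call last):
  File "<stdin>", line 17, in <module>
AttributeError: 'int' object has no attribute 'ravel'
```

```bash
cat > m.py <<'E'
from h import *
import pickle
P=pickle.load(open("P0.pkl","rb"))
for n,roi in(("top",(270,370,240,460)),("scene",(240,390,220,400))):
    p=P[n]; a,b,c,d=roi
    hsv=cv2.cvtColor(p["color"][a:b,c:d],cv2.COLOR_RGB2HSV)
    br=((p["color"][a:b,c:d].max(2)>75)).astype(np.uint8)
    for nm,lo,hi in(("yellow",20,35),("red",0,8),("green",50,85)):
        m=(hsv[...,0]>=lo)&(hsv[...,0]<=hi)&(hsv[...,1]>110)&(hsv[...,2]>60)
        nn,l,st,ce=cv2.connectedComponentsWithStats(m.astype(np.uint8))
        for i in range(1,nn):
            if st[i,4]>30: uv=ce[i]+[c,a]; print(n,nm,st[i,4],uv.round(1),onplane(p,uv,9).round(1))
    nn,L,st,ce=cv2.connectedComponentsWithStats(br)
    i=st[1:,4].argmax()+1
    cn=cv2.findContours((L==i).astype(np.uint8),cv2.RETR_EXTERNAL,cv2.CHAIN_APPROX_NONE)[0][0].reshape(-1,2)+[c,a]
    W=np.array([onplane(p,t,6)[:2] for t in cn],np.float32)
    r=cv2.minAreaRect(W); print(n,st[i,4],r,cv2.boxPoints(r).round(1).tolist())
    X=cloud(p); z=X[...,2]; box=(X[...,0]>440)&(X[...,0]<640)&(X[...,1]>300)&(X[...,1]<470)
    for zz in (14,2):
      q=X[box&(z>zz)&(z<32)]
      q=q[np.isfinite(q).all(1)]
      print("stone",zz,len(q),np.median(q[:,2]),cv2.minAreaRect(q[:,:2].astype(np.float32)))
    t=(z>1)&(z<30)&(X[...,0]>380)&(X[...,0]<520)&(X[...,1]>40)&(X[...,1]<330)
    print("tray z hist",np.histogram(z[t],bins=np.arange(0,24,2))[0])
    w=X[(z>14)&(z<24)&(X[...,0]>380)&(X[...,0]<520)&(X[...,1]>40)&(X[...,1]<330)]
    print("walls",len(w),cv2.minAreaRect(w[:,:2].astype(np.float32)),np.median(w[:,2]))
E
python3 m.py
python3 - <<'E'
from h import *
import pickle
P=pickle.load(open("P0.pkl","rb"));p=P["top"]
cv2.imwrite("pics/toptray.png",cv2.resize(p["color"][270:370,240:460,::-1],None,fx=3.5,fy=3.5,interpolation=cv2.INTER_CUBIC))
cv2.imwrite("pics/topbot.png",cv2.resize(p["color"][130:310,160:430,::-1],None,fx=2.9,fy=2.9,interpolation=cv2.INTER_CUBIC))
E
```

```text
top yellow 237 [349.1 339. ] [423.8 169.2   9. ]
top red 226 [382.4 341. ] [419.3 114.5   9. ]
top green 220 [415.6 342.9] [414.9  59.7   9. ]
top 9900 ((454.7341613769531, 168.0850830078125), (291.2920837402344, 92.68836975097656), 85.28060913085938) [[396.6000061035156, 26.700000762939453], [488.8999938964844, 19.100000381469727], [512.9000244140625, 309.3999938964844], [420.5, 317.1000061035156]]
stone 14 1764 20.321290633857302 ((583.7136840820312, 389.46929931640625), (90.63495635986328, 119.83064270019531), 72.5359878540039)
stone 2 3445 16.784126698897467 ((539.941650390625, 384.881591796875), (169.74850463867188, 199.71792602539062), 89.99842071533203)
tray z hist [ 885 1078 2632 3066 1382  385   64   99  322  377   94]
walls 897 ((462.35455322265625, 116.89682006835938), (158.34188842773438, 59.919803619384766), 85.26223754882812) 18.110580089870496
scene yellow 170 [335.5 246.5] [591.2 201.9   9. ]
scene yellow 32 [335.  263.5] [560.  181.9   9. ]
scene yellow 251 [294.7 323.6] [423.9 168.5   9. ]
scene red 252 [320.6 343.2] [419.3 114.3   9. ]
scene green 262 [348.1 363.9] [414.9  59.3   9. ]
scene 7867 ((455.8157043457031, 169.32688903808594), (287.3560791015625, 94.91226196289062), 85.33438110351562) [[396.79998779296875, 30.0], [491.3999938964844, 22.299999237060547], [514.7999877929688, 308.70001220703125], [420.20001220703125, 316.3999938964844]]
stone 14 1127 19.761974067436654 ((583.3916625976562, 388.86944580078125), (91.99658966064453, 119.5269775390625), 72.69123077392578)
stone 2 1973 17.509398439794495 ((539.7628173828125, 384.6998291015625), (200.41677856445312, 168.10423278808594), 0.42171400785446167)
tray z hist [ 512  932 2619 2289  975  287  146  197  400  298   36]
walls 932 ((462.9846496582031, 116.46788024902344), (158.02490234375, 63.14815139770508), 85.52847290039062) 17.43566591921632
```

View pics/toptray.png

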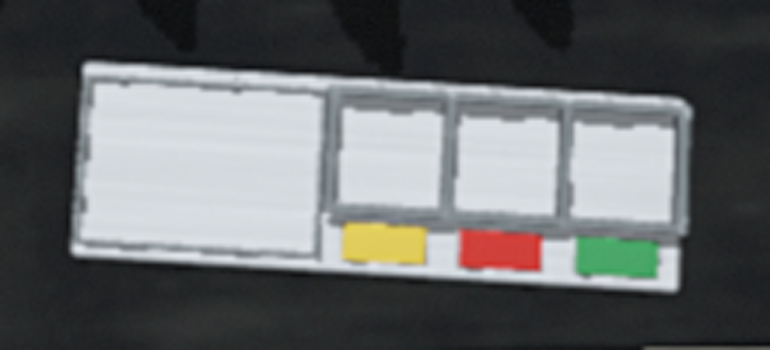

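View pics/topbot.png

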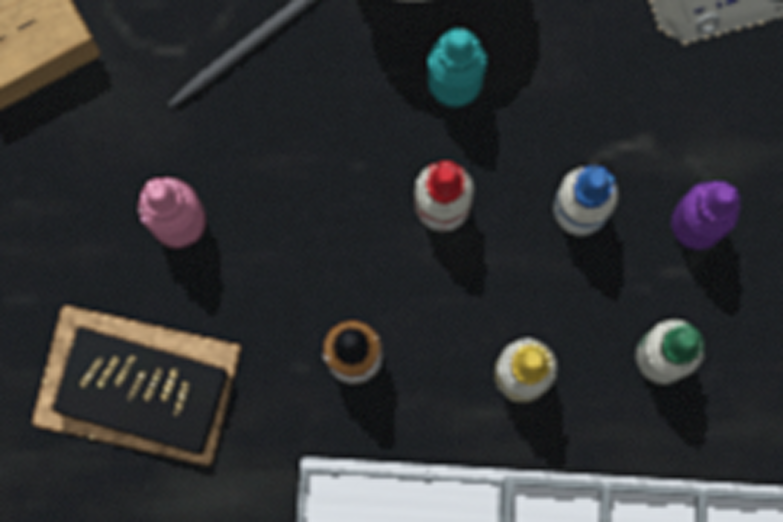

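```bash
cat > m2.py <<'E'
from h import *
import pickle
P=pickle.load(open("P0.pkl","rb"))
S,T=P["scene"],P["top"]
def tri(a,b):
    def ray(p,uv):
        E=np.array(p["extrinsics"]);f=240/np.tan(np.radians(p["vfov"])/2)
        r=E[:3,:3]@np.array([(uv[0]-p["cx"])/f,(uv[1]-p["cy"])/f,1]);return E[:3,3],r/np.linalg.norm(r)
    A=np.zeros((3,3));B=np.zeros(3)
    for o,r in(ray(S,a),ray(T,b)):
        M=np.eye(3)-np.outer(r,r);A+=M;B+=M@o
    return np.linalg.solve(A,B)
for n,a,b in(("green",(380.7,274.7),(388.1,250.1)),("red",(347.1,206.4),(314.1,195)),("blue",(381.2,226.3),(362.4,195.7)),("amber",(291.1,222.4),(281.4,248.7)),("stone",(236.3,216.4),(208.4,263.8)),("bay",(269.3,282.3),(296.9,318.2))):
    z={"stone":12,"bay":6}.get(n,42)
    print(n,tri(a,b).round(1),onplane(S,a,z).round(1),onplane(T,b,z).round(1))
print("yellow",onplane(S,(337.9,254),42).round(1))
# stone by colour/ depth
for n in P:
    p=P[n];X=cloud(p);z=X[...,2]
    c0=np.array([547,393])
    near=(np.hypot(X[...,0]-c0[0],X[...,1]-c0[1])<75)
    m=(near&(z>15)&(z<30)).astype(np.uint8)
    nn,L,st,ce=cv2.connectedComponentsWithStats(m); i=st[1:,4].argmax()+1
    q=X[L==i]; print(n,"stone z>15",len(q),np.median(q[:,2]),cv2.minAreaRect(q[:,:2].astype(np.float32)),q[:,:2].mean(0))
    hsv=cv2.cvtColor(p["color"],cv2.COLOR_RGB2HSV)
    ck=near&(hsv[...,0]>5)&(hsv[...,0]<22)&(hsv[...,1]>70)&(hsv[...,2]>60)
    nn,L,st,ce=cv2.connectedComponentsWithStats(ck.astype(np.uint8)); i=st[1:,4].argmax()+1
    v,u=np.where(L==i); W=np.array([onplane(p,(a,b),3)[:2] for a,b in zip(u,v)],np.float32)
    print(" cork",cv2.minAreaRect(W))
    # inner dark
    hull=cv2.convexHull(np.stack([u,v],1)); mk=np.zeros(z.shape,np.uint8);cv2.fillConvexPoly(mk,hull,1)
    mk=(mk>0)&(L!=i); mk=cv2.morphologyEx(mk.astype(np.uint8),cv2.MORPH_OPEN,np.ones((3,3)))
    v,u=np.where(mk>0); W=np.array([onplane(p,(a,b),21)[:2] for a,b in zip(u,v)],np.float32)
    print(" dark",len(v),cv2.minAreaRect(W))
X=cloud(T);z=X[...,2]; Y=cloud(S)
for C in (X,Y):
  for x0 in range(250,600,50):
    m=(C[...,0]>x0)&(C[...,0]<x0+50)&(C[...,2]>95)&(C[...,1]<100)
    if m.any(): print(x0,np.percentile(C[m][:,1],[99,100]).round(),np.percentile(C[m][:,2],[1,99]).round())
E
python3 m2.py
```

```text
green [569.2 100.6  31.9] [565.3  95.4  42. ] [565.9 104.9  42. ]
red [658.3 222.7  41.3] [657.5 222.6  42. ] [658.4 222.5  42. ]
blue [653.8 145.8  44.7] [653.9 148.2  42. ] [656.  143.6  42. ]
amber [569.  279.2  44.9] [568.6 282.8  42. ] [571.4 277.   42. ]
stone [553.7 402.5 -10.5] [540.4 389.   12. ] [552.  398.6  12. ]
bay [461.1 252.6   9.4] [464.2 252.5   6. ] [459.6 254.3   6. ]
yellow [559.4 176.8  42. ]
scene stone z>15 1072 19.7560009702475 ((551.8594970703125, 398.6959228515625), (91.99658966064453, 53.47162628173828), 72.69123077392578) [550.24937125 396.61060634]
 cork ((586.8321533203125, 393.1898498535156), (105.84540557861328, 19.568124771118164), 66.86277770996094)
 dark 52 ((558.2074584960938, 359.2863464355469), (31.877500534057617, 7.26490592956543), 69.3616714477539)
top stone z>15 1737 20.314360585326426 ((551.4434814453125, 399.62176513671875), (90.63495635986328, 52.17182540893555), 72.5359878540039) [551.10930796 399.12143171]
 cork ((555.5234985351562, 403.06756591796875), (107.44271850585938, 72.86820983886719), 75.928955078125)
 dark 1658 ((549.880126953125, 397.7976989746094), (89.56829071044922, 50.29941940307617), 72.4345703125)
450 [-40. -40.] [ 96. 163.]
500 [-37. -36.] [102. 270.]
550 [-34. -33.] [106. 409.]
450 [-43. -41.] [ 96. 161.]
500 [-41. -37.] [102. 265.]
550 [-37. -34.] [197. 406.]
```

```bash
cat > go.py <<'E'
import sys,numpy as np
from cell import ctrl
s=ctrl.read_state(); x,y,z=s["eef_pos"]; ps=s["tool_rot"][2]
def to(t):
    tx,ty,tz,tp=t; d=np.array([tx-x,ty-y,tz-z])
    X=np.array([np.cos(ps),np.sin(ps),0]);Y=np.array([np.sin(ps),-np.cos(ps),0])
    dp=(np.degrees(ps)-tp+180)%360-180
    print("d %.4f %.4f %.4f turn %.1f"%(d@X/1e3,d@Y/1e3,-d[2]/1e3,dp))
print("t",round(s["clock"],2),"pos",s["eef_pos"].round(1),"rot",np.degrees(s["tool_rot"]).round(1),"F",s["force"].round(1),"w",round(s["width"],1),"q",s["qpos"].round(2))
for a in sys.argv[1:]: to([float(v) for v in a.split(",")])
E
python3 go.py 551.5,399,120,72.6
```

```text
t 1.2 pos [272.  590.3 231.3] rot [-180.    -0.   155.3] F [ 0.   0.3 -0.8] w 85.5 q [-1.2   0.63  0.04  1.52 -0.03  1.   -0.02]
d -0.3339 -0.0568 0.1113 turn 82.7
```

Candidates for the acid bottles, in top-view pixels: red (314,195), yellow (341,257) and green (390,250) are the wanted ones. Pink (219,203), teal (317,152) and purple (403,203) are look-alikes. Blue (362,197) and amber (281,250) stay. The crop confirms white bodies with coloured caps. The wells run yellow, red, green from left to right. I take the stone first.

Request:
drive_tool:
  deltas: "-0.0334 -0.0057 0 8.3 0.085; -0.0668 -0.0114 0.01 16.6 0.085; -0.1 -0.017 0.02 24.8 0.085; -0.134 -0.0227 0.03 33.1 0.085; -0.167 -0.0284 0.04 41.4 0.085; -0.2 -0.034 0.05 49.7 0.085; -0.234 -0.04 0.06 57.9 0.085; -0.267 -0.0454 0.07 66.2 0.085; -0.3 -0.051 0.09 74.4 0.085; -0.334 -0.0568 0.111 82.7 0.085; -0.334 -0.0568 0.111 82.7 0.085; -0.334 -0.0568 0.111 82.7 0.085"

```text
clock: 2.7
eef_pos: [551.0, 399.9, 120.3]
tool_rot: [-3.141, -0.001, 1.268]
force: [0.8, 1.2, -0.1]
width: 84.9
```

```bash
python3 go.py 551.5,399,120,72.6 551.5,399,3,72.6
```

```text
t 2.7 pos [551.  399.9 120.3] rot [-179.9   -0.    72.6] F [ 0.8  1.2 -0.1] w 84.9 q [-0.88  0.83  0.38  1.53 -0.37  0.86 -0.67]
d -0.0007 0.0007 0.0003 turn 0.0
d -0.0007 0.0007 0.1173 turn 0.0
```

Request:
drive_tool:
  deltas: "-0.001 0.001 0.04 0 0.085; -0.001 0.001 0.075 0 0.085; -0.001 0.001 0.1 0 0.085; -0.001 0.001 0.117 0 0.085; -0.001 0.001 0.117 0 0.085; -0.001 0.001 0.117 0 0.085; -0.001 0.001 0.117 0 0.04; -0.001 0.001 0.117 0 0.04; -0.001 0.001 0.117 0 0.04; -0.001 0.001 0.117 0 0.04; -0.001 0.001 0.117 0 0.04; -0.001 0.001 0.117 0 0.04"

```text
clock: 4.2
eef_pos: [552.9, 398.2, 4.6]
tool_rot: [3.141, -0.001, 1.266]
force: [-0.4, -0.3, 5.2]
width: 50.9
```

```bash
python3 go.py; python3 - <<'E'
from h import *
p=imaging.get_image("top"); cv2.imwrite("pics/t1.png",p["color"][150:350,120:320,::-1].repeat(3,0).repeat(3,1))
E
```

```text
t 4.2 pos [552.9 398.2   4.6] rot [ 1.80e+02 -1.00e-01  7.26e+01] F [-0.4 -0.3  5.2] w 50.9 q [-0.84  0.97  0.31  1.57 -0.43  0.67 -0.62]
```

View pics/t1.png

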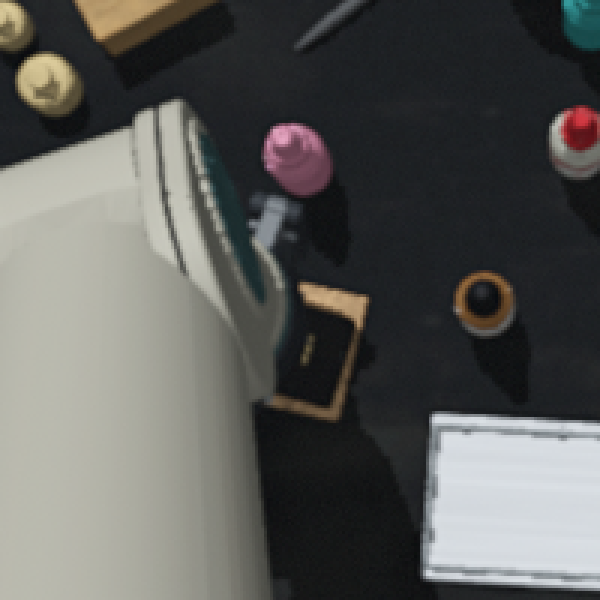

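Request:
drive_tool:
  deltas: "0 0 -0.02 0 0.04; 0 0 -0.05 0 0.04; 0 0 -0.085 0 0.04; 0 0 -0.115 0 0.04; 0 0 -0.12 0 0.04; 0 0 -0.12 0 0.04"

```text
clock: 5.0
eef_pos: [551.8, 397.6, 123.1]
tool_rot: [-3.141, 0.0, 1.266]
force: [-1.1, -0.7, -2.3]
width: 50.5
```

```bash
python3 go.py 462,252.8,120,85.3
```

```text
t 5.0 pos [551.8 397.6 123.1] rot [-180.     0.    72.6] F [-1.1 -0.7 -2.3] w 50.5 q [-0.88  0.82  0.38  1.53 -0.37  0.87 -0.67]
d -0.1651 -0.0422 0.0031 turn -12.7
```

Request:
drive_tool:
  deltas: "-0.02 -0.005 0 -1.6 0.04; -0.045 -0.0115 0 -3.5 0.04; -0.075 -0.019 0 -6 0.04; -0.105 -0.027 0 -8.5 0.04; -0.135 -0.0345 0 -10.5 0.04; -0.155 -0.04 0 -12 0.04; -0.165 -0.042 0 -12.7 0.04; -0.165 -0.042 0 -12.7 0.04; -0.165 -0.042 0 -12.7 0.04"

```text
clock: 6.12
eef_pos: [463.3, 253.9, 123.1]
tool_rot: [3.141, -0.001, 1.489]
force: [0.9, -0.3, -3.5]
width: 50.6
```

```bash
python3 - <<'E'
from h import *
p=imaging.get_image("scene"); cv2.imwrite("pics/s2.png",p["color"][:,:,::-1])
E
python3 go.py 462,252.8,8,85.3
```

```text
t 6.17 pos [463.2 253.9 123.1] rot [180.   -0.   85.3] F [-0.1 -1.2 -1.4] w 50.4 q [-0.75  0.63  0.29  1.96 -0.31  0.59 -0.33]
d -0.0012 -0.0011 0.1151 turn 0.0
```

View pics/s2.png

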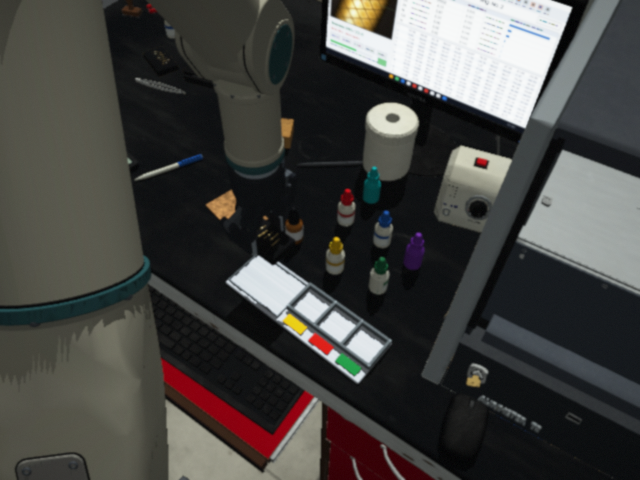

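Request:
drive_tool:
  deltas: "-0.0012 -0.0011 0.03 0 0.04; -0.0012 -0.0011 0.06 0 0.04; -0.0012 -0.0011 0.085 0 0.04; -0.0012 -0.0011 0.1 0 0.04; -0.0012 -0.0011 0.108 0 0.04; -0.0012 -0.0011 0.111 0 0.04; -0.0012 -0.0011 0.113 0 0.04; -0.0012 -0.0011 0.114 0 0.04; -0.0012 -0.0011 0.115 0 0.04"

```text
clock: 7.3
eef_pos: [461.7, 252.0, 8.6]
tool_rot: [3.141, -0.0, 1.488]
force: [-0.1, -1.0, -1.7]
width: 50.7
```

```bash
python3 go.py 462,252.8,8,85.3;  python3 - <<'E'
from h import *
p=imaging.get_image("scene"); cv2.imwrite("pics/s3.png",cv2.resize(p["color"][200:390,200:420,::-1],None,fx=3,fy=3,interpolation=2))
E
```

```text
t 7.3 pos [461.7 252.    8.6] rot [180.   -0.   85.3] F [-0.1 -1.  -1.7] w 50.7 q [-0.66  0.82  0.17  2.02 -0.39  0.34 -0.26]
d 0.0008 0.0002 0.0006 turn -0.0
```

View pics/s3.png

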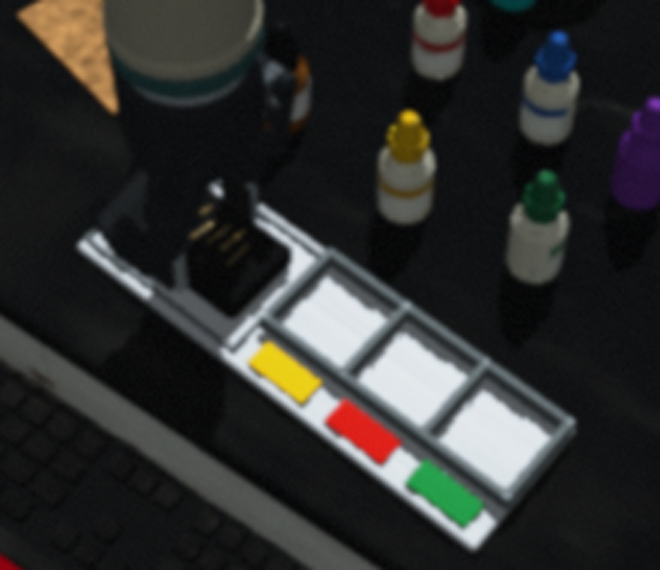

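Request:
drive_tool:
  deltas: "0 0 0.001 0 0.04; 0 0 0.0015 0 0.04; 0 0 0.0015 0 0.058; 0 0 0.0015 0 0.066; 0 0 0.0015 0 0.07; 0 0 0.0015 0 0.07; 0 0 -0.01 0 0.07; 0 0 -0.03 0 0.07; 0 0 -0.06 0 0.085; 0 0 -0.1 0 0.085; 0 0 -0.13 0 0.085; 0 0 -0.13 0 0.085"

```text
clock: 8.85
eef_pos: [463.0, 252.6, 141.1]
tool_rot: [3.137, -0.003, 1.488]
force: [0.2, 0.3, -0.8]
width: 85.1
```

```bash
python3 go.py 556.5,179,110,85.3
```

```text
t 8.85 pos [463.  252.6 141.1] rot [179.7  -0.2  85.3] F [ 0.2  0.3 -0.8] w 85.1 q [-0.76  0.6   0.31  1.96 -0.3   0.62 -0.33]
d -0.0657 0.0993 0.0311 turn -0.0
```

Request:
drive_tool:
  deltas: "-0.016 0.025 0 0 0.085; -0.033 0.05 0 0 0.085; -0.05 0.075 0 0 0.085; -0.0655 0.0995 0 0 0.085; -0.0655 0.0995 0.005 0 0.085; -0.0655 0.0995 0.02 0 0.085; -0.0655 0.0995 0.03 0 0.085; -0.0655 0.0995 0.03 0 0.085"

```text
clock: 9.85
eef_pos: [553.7, 178.8, 106.9]
tool_rot: [-3.139, 0.001, 1.489]
force: [-0.9, 0.2, 0.2]
width: 84.7
```

```bash
python3 go.py 556.7,178.7,17,85.3;  python3 - <<'E'
from h import *
p=imaging.get_image("scene"); cv2.imwrite("pics/s4.png",cv2.resize(p["color"][180:390,200:460,::-1],None,fx=2.7,fy=2.7,interpolation=2))
p=imaging.get_image("top"); cv2.imwrite("pics/t4.png",p["color"][...,::-1])
E
```

```text
t 9.85 pos [553.7 178.8 106.9] rot [-179.8    0.    85.3] F [-0.9  0.2  0.2] w 84.7 q [-0.54  0.71  0.28  1.82 -0.3   0.65 -0.16]
d 0.0001 0.0030 0.0899 turn 0.0
```

View pics/s4.png

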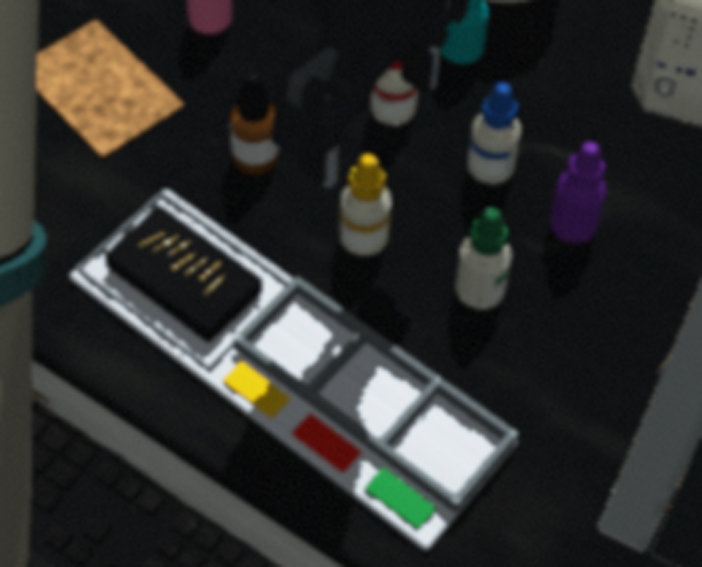

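View pics/t4.png

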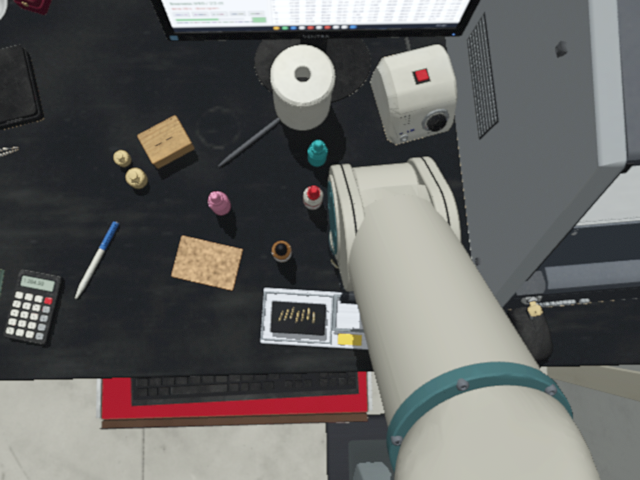

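Request:
drive_tool:
  deltas: "0 0.003 0.02 0 0.085; 0 0.003 0.045 0 0.085; 0 0.003 0.07 0 0.085; 0 0.003 0.085 0 0.085; 0 0.003 0.09 0 0.085; 0 0.003 0.09 0 0.085; 0 0.003 0.09 0 0.02; 0 0.003 0.09 0 0.02; 0 0.003 0.09 0 0.02; 0 0.003 0.09 0 0.02; 0 0.003 0.09 0 0.02; 0 0.003 0.09 0 0.02"

```text
clock: 11.45
eef_pos: [558.6, 178.3, 19.0]
tool_rot: [3.141, -0.001, 1.488]
force: [-2.0, -0.6, 6.0]
width: 29.3
```

```bash
python3 go.py 466.7,165.3,60,85.3;  python3 - <<'E'
from h import *
p=imaging.get_image("scene"); cv2.imwrite("pics/s5.png",cv2.resize(p["color"][180:390,200:460,::-1],None,fx=2.7,fy=2.7,interpolation=2))
E
```

```text
t 11.45 pos [558.6 178.3  19. ] rot [180.   -0.   85.3] F [-2.  -0.6  6. ] w 29.3 q [-0.49  0.85  0.21  1.85 -0.35  0.48 -0.12]
d -0.0205 -0.0905 -0.0410 turn -0.0
```

View pics/s5.png

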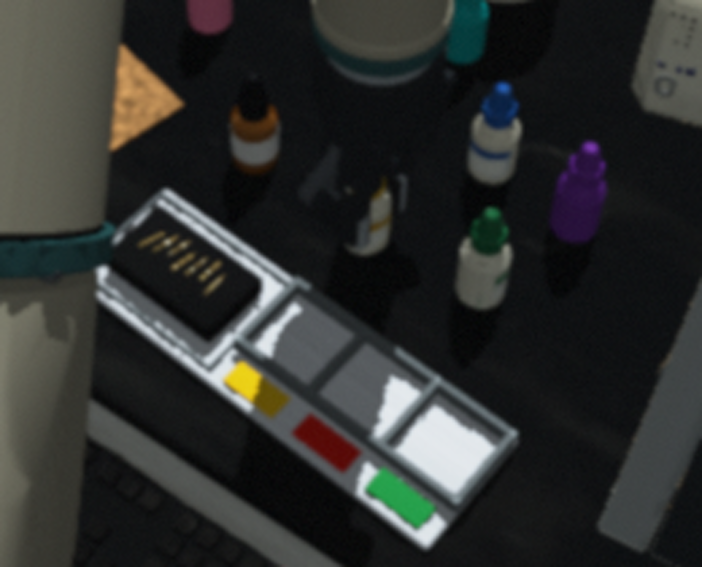

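Request:
drive_tool:
  deltas: "0 0 -0.02 0 0.02; 0 0 -0.045 0 0.02; 0 0 -0.055 0 0.02; -0.003 -0.015 -0.055 0 0.02; -0.008 -0.035 -0.055 0 0.02; -0.013 -0.058 -0.055 0 0.02; -0.018 -0.08 -0.055 0 0.02; -0.0205 -0.0905 -0.055 0 0.02; -0.0205 -0.0905 -0.055 0 0.02; -0.0205 -0.0905 -0.055 0 0.02"

```text
clock: 12.75
eef_pos: [467.7, 165.4, 73.5]
tool_rot: [3.14, -0.0, 1.488]
force: [0.5, -0.3, -0.4]
width: 29.5
```

```bash
python3 go.py 466.7,165.3,25.5,85.3;  python3 - <<'E'
from h import *
p=imaging.get_image("scene"); cv2.imwrite("pics/s6.png",cv2.resize(p["color"][180:390,200:460,::-1],None,fx=2.7,fy=2.7,interpolation=2))
E
```

```text
t 12.75 pos [467.7 165.4  73.5] rot [179.9  -0.   85.3] F [ 0.5 -0.3 -0.4] w 29.5 q [-0.55  0.68  0.22  2.08 -0.35  0.41 -0.13]
d -0.0001 -0.0010 0.0480 turn -0.0
```

View pics/s6.png

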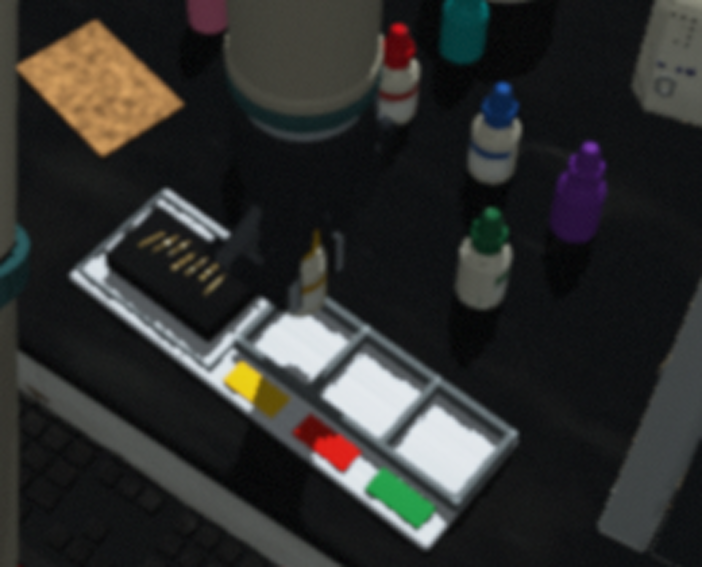

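Request:
drive_tool:
  deltas: "0 -0.001 0.02 0 0.02; 0 -0.001 0.035 0 0.02; 0 -0.001 0.043 0 0.02; 0 -0.001 0.046 0 0.02; 0 -0.001 0.0475 0 0.02; 0 -0.001 0.0482 0 0.02; 0 -0.001 0.0482 0 0.02; 0 -0.001 0.0482 0 0.035; 0 -0.001 0.0482 0 0.05; 0 -0.001 0.0482 0 0.065; 0 -0.001 0.0482 0 0.075; 0 -0.001 0.0482 0 0.08"

```text
clock: 14.3
eef_pos: [465.4, 165.2, 25.1]
tool_rot: [-3.142, -0.0, 1.488]
force: [0.5, 0.7, -0.8]
width: 80.1
```

Request:
drive_tool:
  deltas: "0 0 -0.02 0 0.085; 0 0 -0.05 0 0.085; 0 0 -0.085 0 0.085; 0 0 -0.11 0 0.085; 0 0 -0.11 0 0.085"

```text
clock: 14.92
eef_pos: [466.5, 165.6, 136.7]
tool_rot: [3.138, -0.002, 1.488]
force: [0.4, 0.6, 0.6]
width: 85.1
```

```bash
python3 go.py 657.3,223.5,115,85.3;  python3 - <<'E'
from h import *
p=imaging.get_image("scene"); cv2.imwrite("pics/s7.png",cv2.resize(p["color"][180:390,200:460,::-1],None,fx=2.7,fy=2.7,interpolation=2))
E
```

```text
t 14.93 pos [466.5 165.6 136.7] rot [ 1.798e+02 -1.000e-01  8.530e+01] F [0.4 0.6 0.6] w 85.1 q [-0.6   0.57  0.3   2.05 -0.31  0.56 -0.17]
d 0.0734 0.1854 0.0217 turn -0.0
```

View pics/s7.png

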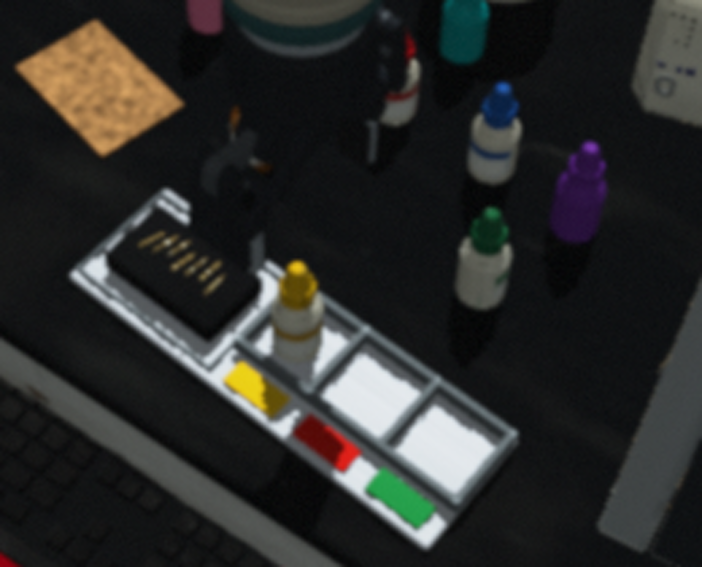

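Request:
drive_tool:
  deltas: "0.01 0.025 0 -5 0.085; 0.0225 0.057 0 -11 0.075; 0.035 0.089 0 -18 0.07; 0.048 0.121 0 -25 0.07; 0.06 0.152 0 -31 0.07; 0.07 0.176 0.005 -34.7 0.07; 0.0734 0.1855 0.012 -34.7 0.07; 0.0734 0.1855 0.02 -34.7 0.07; 0.0734 0.1855 0.02 -34.7 0.07"

```text
clock: 16.1
eef_pos: [654.2, 222.5, 113.5]
tool_rot: [-3.138, -0.001, 2.093]
force: [0.1, -0.1, 0.1]
width: 69.9
```

```bash
python3 go.py 657.3,223.3,17.5,120;  python3 - <<'E'
from h import *
p=imaging.get_image("top"); cv2.imwrite("pics/t8.png",p["color"][...,::-1])
p=imaging.get_image("scene"); cv2.imwrite("pics/s8.png",cv2.resize(p["color"][150:360,200:460,::-1],None,fx=2.7,fy=2.7,interpolation=2))
E
```

```text
t 16.1 pos [654.2 222.5 113.5] rot [-179.8   -0.   119.9] F [ 0.1 -0.1  0.1] w 69.9 q [-0.44  0.82  0.14  1.49 -0.13  0.84  0.26]
d -0.0008 0.0031 0.0960 turn -0.1
```

View pics/s8.png

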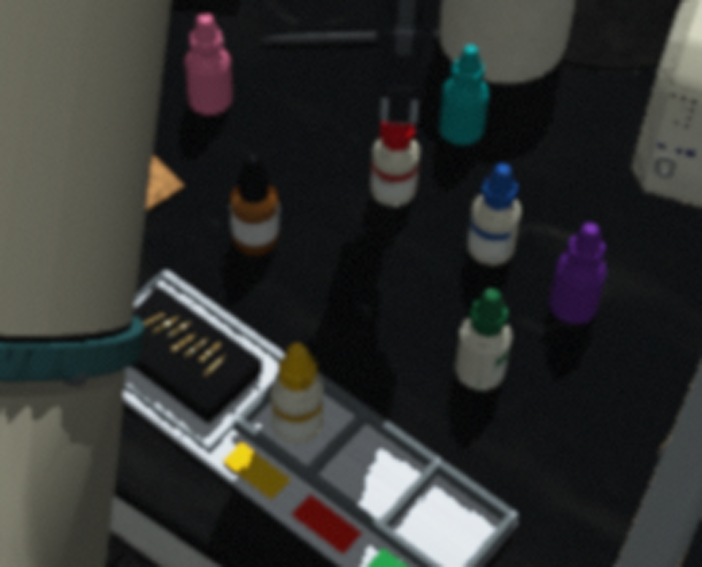

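View pics/t8.png

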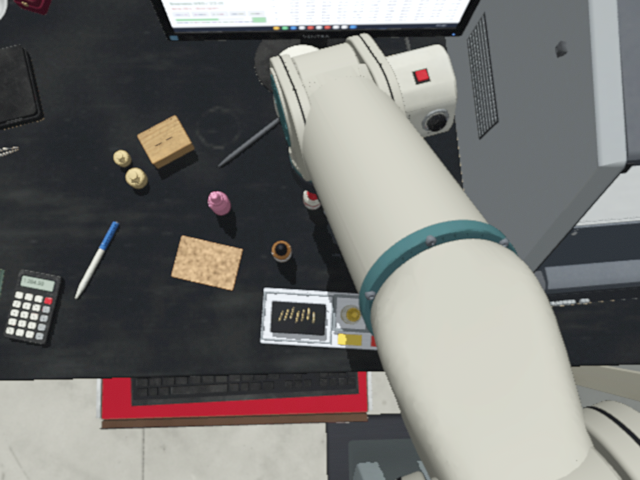

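Request:
drive_tool:
  deltas: "-0.0008 0.003 0.02 0 0.07; -0.0008 0.003 0.045 0 0.07; -0.0008 0.003 0.07 0 0.07; -0.0008 0.003 0.087 0 0.07; -0.0008 0.003 0.095 0 0.07; -0.0008 0.003 0.095 0 0.07; -0.0008 0.003 0.095 0 0.02; -0.0008 0.003 0.095 0 0.02; -0.0008 0.003 0.095 0 0.02; -0.0008 0.003 0.095 0 0.02; -0.0008 0.003 0.095 0 0.02; -0.0008 0.003 0.095 0 0.02"

```text
clock: 17.7
eef_pos: [660.1, 224.0, 21.3]
tool_rot: [3.14, 0.0, 2.094]
force: [-0.8, -1.3, 5.9]
width: 29.4
```

Request:
drive_tool:
  deltas: "0 0 -0.02 0 0.02; 0 0 -0.045 0 0.02; 0 0 -0.08 0 0.02; 0 0 -0.115 0 0.02; 0 0 -0.125 0 0.02; 0 0 -0.125 0 0.02"

```text
clock: 18.45
eef_pos: [659.4, 223.9, 145.8]
tool_rot: [3.141, 0.0, 2.094]
force: [0.1, -0.8, -0.6]
width: 29.3
```

```bash
python3 go.py 462.2,110.9,140,85.3;  python3 - <<'E'
from h import *
p=imaging.get_image("scene"); cv2.imwrite("pics/s9.png",cv2.resize(p["color"][150:360,200:460,::-1],None,fx=2.7,fy=2.7,interpolation=2))
E
```

```text
t 18.45 pos [659.4 223.9 145.8] rot [179.9   0.  120. ] F [ 0.1 -0.8 -0.6] w 29.3 q [-0.45  0.79  0.14  1.46 -0.13  0.9   0.26]
d 0.0006 -0.2273 0.0058 turn 34.7
```

View pics/s9.png

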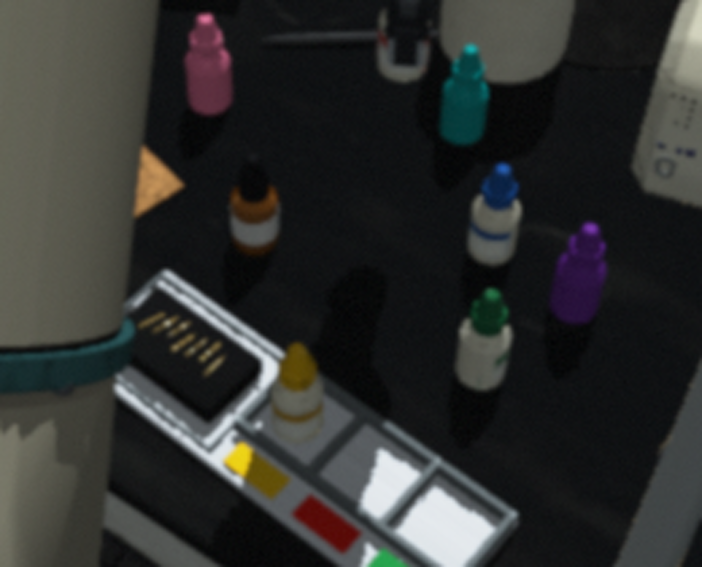

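Request:
drive_tool:
  deltas: "0 -0.015 0 3 0.02; 0 -0.04 0 8 0.02; 0 -0.075 0 14 0.02; 0 -0.11 0 20 0.02; 0 -0.145 0 25 0.02; 0 -0.18 0 30 0.02; 0 -0.21 0.003 33.5 0.02; 0.0005 -0.227 0.006 34.7 0.02; 0.0005 -0.227 0.006 34.7 0.02; 0.0005 -0.227 0.006 34.7 0.02"

```text
clock: 19.75
eef_pos: [463.1, 111.3, 138.7]
tool_rot: [3.141, 0.0, 1.489]
force: [0.5, 0.3, -0.8]
width: 29.7
```

```bash
python3 go.py 462.2,110.9,27.5,85.3
```

```text
t 19.75 pos [463.1 111.3 138.7] rot [180.    0.   85.3] F [ 0.5  0.3 -0.8] w 29.7 q [-0.49  0.55  0.29  2.09 -0.29  0.54 -0.08]
d -0.0005 -0.0009 0.1112 turn 0.0
```

Request:
drive_tool:
  deltas: "-0.0005 -0.001 0.025 0 0.02; -0.0005 -0.001 0.055 0 0.02; -0.0005 -0.001 0.08 0 0.02; -0.0005 -0.001 0.097 0 0.02; -0.0005 -0.001 0.105 0 0.02; -0.0005 -0.001 0.109 0 0.02; -0.0005 -0.001 0.111 0 0.02; -0.0005 -0.001 0.112 0 0.02; -0.0005 -0.001 0.112 0 0.02"

```text
clock: 20.88
eef_pos: [461.6, 110.6, 27.4]
tool_rot: [3.141, -0.0, 1.488]
force: [-0.6, -0.4, -0.6]
width: 29.5
```

```bash
python3 go.py 462.2,110.9,27.5,85.3;python3 - <<'E'
from h import *
p=imaging.get_image("scene"); cv2.imwrite("pics/s10.png",cv2.resize(p["color"][200:390,200:420,::-1],None,fx=3,fy=3,interpolation=2))
E
```

```text
t 20.88 pos [461.6 110.6  27.4] rot [180.   -0.   85.3] F [-0.6 -0.4 -0.6] w 29.5 q [-0.39  0.75  0.15  2.15 -0.39  0.26  0.01]
d 0.0004 0.0006 -0.0001 turn -0.0
```

View pics/s10.png

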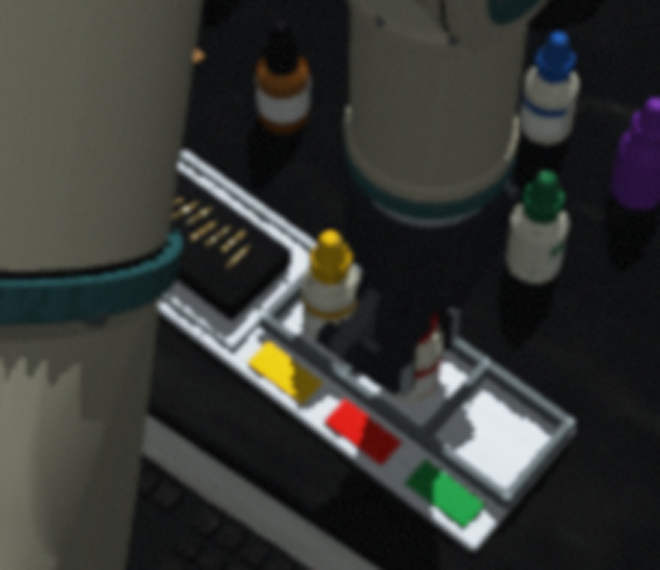

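Request:
drive_tool:
  deltas: "0 0 0.001 0 0.02; 0 0 0.0015 0 0.02; 0 0 0.0015 0 0.035; 0 0 0.0015 0 0.05; 0 0 0.0015 0 0.065; 0 0 0.0015 0 0.075; 0 0 0.0015 0 0.08; 0 0 -0.02 0 0.085; 0 0 -0.05 0 0.085; 0 0 -0.085 0 0.085; 0 0 -0.11 0 0.085; 0 0 -0.11 0 0.085"

```text
clock: 22.42
eef_pos: [462.5, 110.8, 138.6]
tool_rot: [3.138, -0.001, 1.488]
force: [0.4, -0.4, -0.1]
width: 85.0
```

```bash
python3 go.py 566.4,98.8,110,85.3;python3 - <<'E'
from h import *
p=imaging.get_image("scene"); cv2.imwrite("pics/s11.png",cv2.resize(p["color"][200:390,200:420,::-1],None,fx=3,fy=3,interpolation=2))
E
```

```text
t 22.43 pos [462.5 110.8 138.6] rot [ 1.798e+02 -1.000e-01  8.530e+01] F [ 0.4 -0.4 -0.1] w 85.0 q [-0.51  0.55  0.31  2.09 -0.31  0.54 -0.06]
d -0.0034 0.1045 0.0286 turn -0.0
```

View pics/s11.png

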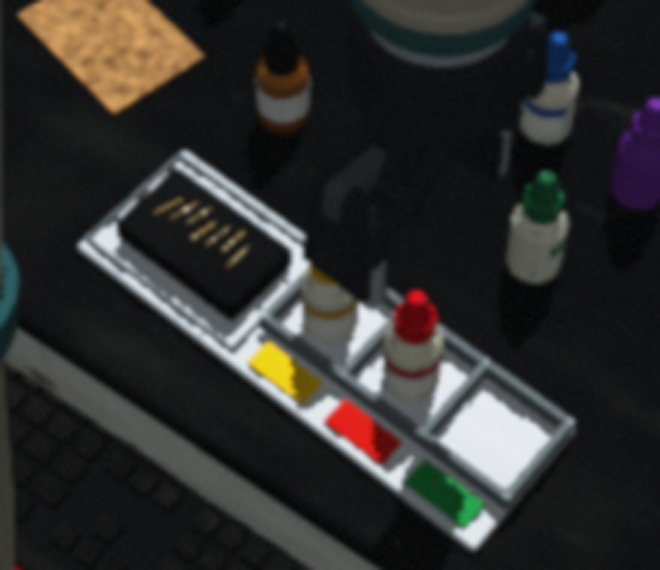

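Request:
drive_tool:
  deltas: "-0.001 0.02 0 0 0.07; -0.0015 0.05 0 0 0.07; -0.0025 0.08 0 0 0.07; -0.0035 0.1045 0 0 0.07; -0.0035 0.1045 0.015 0 0.07; -0.0035 0.1045 0.028 0 0.07; -0.0035 0.1045 0.028 0 0.07"

```text
clock: 23.35
eef_pos: [562.4, 98.4, 107.0]
tool_rot: [-3.136, 0.001, 1.488]
force: [-0.5, -0.2, 0.5]
width: 70.4
```

```bash
python3 go.py 566.4,98.8,17.5,85.3;python3 - <<'E'
from h import *
p=imaging.get_image("scene"); cv2.imwrite("pics/s12.png",cv2.resize(p["color"][180:390,250:510,::-1],None,fx=2.7,fy=2.7,interpolation=2))
E
```

```text
t 23.35 pos [562.4  98.4 107. ] rot [-1.797e+02  1.000e-01  8.530e+01] F [-0.5 -0.2  0.5] w 70.4 q [-0.4   0.7   0.29  1.85 -0.32  0.64 -0.01]
d 0.0007 0.0039 0.0895 turn -0.0
```

View pics/s12.png

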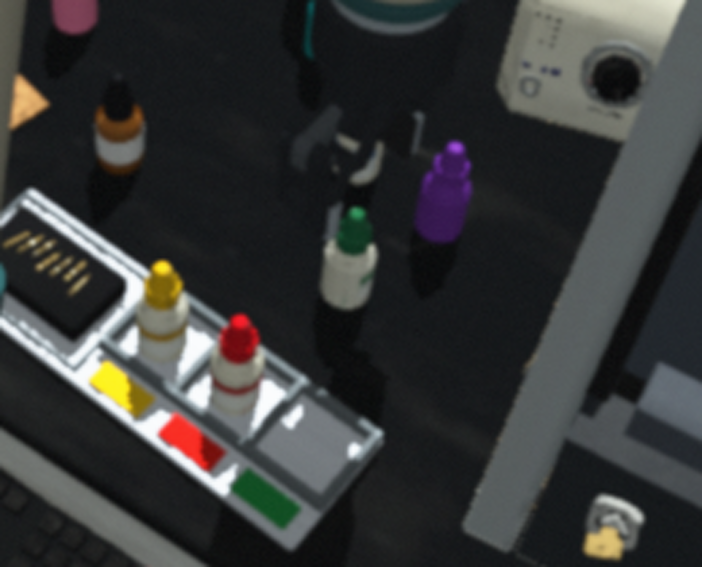

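Request:
drive_tool:
  deltas: "0.0005 0.002 0.02 0 0.07; 0.0005 0.002 0.045 0 0.07; 0.0005 0.002 0.07 0 0.07; 0.0005 0.002 0.084 0 0.07; 0.0005 0.002 0.089 0 0.07; 0.0005 0.002 0.089 0 0.07; 0.0005 0.002 0.089 0 0.02; 0.0005 0.002 0.089 0 0.02; 0.0005 0.002 0.089 0 0.02; 0.0005 0.002 0.089 0 0.02; 0.0005 0.002 0.089 0 0.02; 0.0005 0.002 0.089 0 0.02"

```text
clock: 24.9
eef_pos: [567.7, 98.8, 21.0]
tool_rot: [3.14, -0.001, 1.488]
force: [-0.6, 0.8, 5.6]
width: 29.5
```

Request:
drive_tool:
  deltas: "0 0 -0.02 0 0.02; 0 0 -0.045 0 0.02; 0 0 -0.06 0 0.02; 0 0 -0.06 0 0.02"

```text
clock: 25.4
eef_pos: [568.0, 98.9, 81.0]
tool_rot: [3.139, -0.001, 1.488]
force: [-0.0, -1.0, -1.5]
width: 29.2
```

```bash
python3 go.py 457.8,56,80,85.3;python3 - <<'E'
from h import *
p=imaging.get_image("scene"); cv2.imwrite("pics/s13.png",p["color"][:,:,::-1])
p=imaging.get_image("top"); cv2.imwrite("pics/t13.png",p["color"][:,:,::-1])
E
```

```text
t 25.4 pos [568.   98.9  81. ] rot [179.9  -0.   85.3] F [-0.  -1.  -1.5] w 29.2 q [-0.39  0.75  0.27  1.86 -0.33  0.58  0.01]
d -0.0518 -0.1063 0.0010 turn -0.0
```

View pics/s13.png

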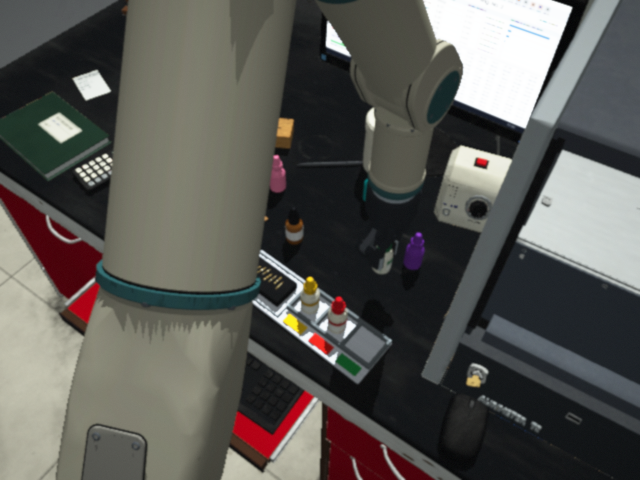

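View pics/t13.png

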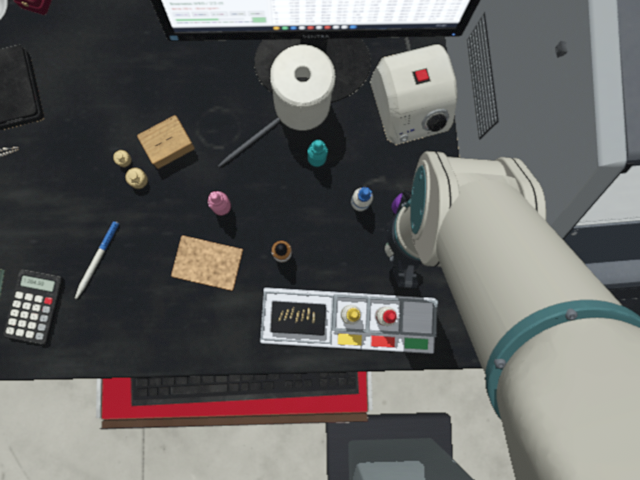

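```bash
python3 - <<'E'
from h import *
import pickle
P0=pickle.load(open("P0.pkl","rb"))
for n in("top","scene"):
    p=imaging.get_image(n);X=cloud(p);X0=cloud(P0[n])
    m=(p["range_z"]>0)&((P0[n]["range_z"]-p["range_z"])>25)
    for z0 in range(100,600,50):
        q=X[m&(X[...,2]>z0)&(X[...,2]<z0+50)&(X[...,0]>380)]
        c=X0[(X0[...,2]>z0)&(X0[...,2]<z0+50)&(X0[...,1]<40)&(X0[...,0]<750)]
        o=""
        if len(q): i=np.argsort(q[:,1])[:max(1,len(q)//50)]; o+=f"arm miny {q[i].mean(0).round()} xr {q[:,0].min():.0f}-{q[:,0].max():.0f}"
        if len(c): o+=f" | cab maxy {np.percentile(c[:,1],99):.0f} xr {np.percentile(c[:,0],[1,50]).round()}"
        print(n,z0,o)
E
```

```text
top 100 arm miny [527.  99. 137.] xr 515-621 | cab maxy -24 xr [487. 553.]
top 150 arm miny [511.  90. 171.] xr 500-630 | cab maxy -24 xr [494. 533.]
top 200 arm miny [528.  95. 211.] xr 527-591 | cab maxy -25 xr [525. 566.]
top 250 arm miny [530. 105. 257.] xr 529-591 | cab maxy -25 xr [543. 600.]
top 300 arm miny [537. 120. 306.] xr 536-600 | cab maxy -25 xr [560. 641.]
top 350 arm miny [571. 134. 352.] xr 542-586 | cab maxy -19 xr [578. 649.]
top 400 arm miny [604.  65. 444.] xr 512-613 | cab maxy -25 xr [597. 680.]
top 450 arm miny [583.  57. 474.] xr 505-609
top 500 arm miny [549.  60. 502.] xr 472-569
top 550 arm miny [512.  82. 574.] xr 437-537
scene 100 arm miny [589.  80. 144.] xr 512-616 | cab maxy -43 xr [487. 501.]
scene 150 arm miny [570.  79. 168.] xr 500-629 | cab maxy -44 xr [495. 529.]
scene 200 arm miny [565.  60. 234.] xr 527-579 | cab maxy -41 xr [525. 555.]
scene 250 arm miny [566.  60. 276.] xr 527-589 | cab maxy -42 xr [544. 620.]
scene 300 arm miny [565.  62. 322.] xr 528-577 | cab maxy -36 xr [559. 574.]
scene 350 arm miny [571.  55. 396.] xr 526-594 | cab maxy -35 xr [577. 596.]
scene 400 arm miny [590.  52. 429.] xr 503-607 | cab maxy -30 xr [598. 653.]
scene 450 arm miny [579.  53. 455.] xr 472-598 | cab maxy 40 xr [57. 64.]
scene 500 arm miny [539.  60. 502.] xr 439-557 | cab maxy 40 xr [56. 59.]
scene 550 arm miny [485.  65. 556.] xr 407-521
```

Request:
drive_tool:
  deltas: "-0.015 -0.015 0 0 0.02; -0.03 -0.035 0 0 0.02; -0.045 -0.058 0 0 0.02; -0.0515 -0.08 0 0 0.02; -0.0515 -0.1 0 0 0.02; -0.0515 -0.1063 0 0 0.02; -0.0515 -0.1063 0 0 0.02; -0.0515 -0.1063 0 0 0.02"

```text
clock: 26.6
eef_pos: [458.2, 56.2, 80.0]
tool_rot: [3.14, -0.0, 1.488]
force: [-0.1, 0.4, -1.2]
width: 29.1
```

```bash
python3 go.py 457.8,56,27.2,85.3;python3 - <<'E'
from h import *
p=imaging.get_image("scene"); cv2.imwrite("pics/s14.png",cv2.resize(p["color"][200:390,200:420,::-1],None,fx=3,fy=3,interpolation=2))
E
```

```text
t 26.6 pos [458.2  56.2  80. ] rot [179.9  -0.   85.3] F [-0.1  0.4 -1.2] w 29.1 q [-0.33  0.64  0.21  2.17 -0.36  0.37  0.1 ]
d -0.0002 -0.0004 0.0528 turn -0.0
```

View pics/s14.png

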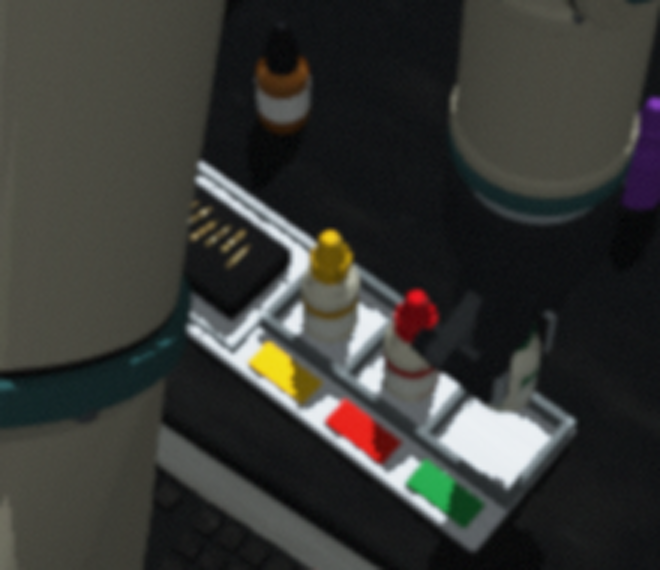

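Request:
drive_tool:
  deltas: "0 0.004 0.015 0 0.02; 0 0.004 0.03 0 0.02; 0 0.004 0.042 0 0.02; 0 0.004 0.049 0 0.02; 0 0.004 0.0515 0 0.02; 0 0.004 0.0525 0 0.02; 0 0.004 0.0525 0 0.02; 0 0.004 0.0525 0 0.02"

```text
clock: 27.65
eef_pos: [461.3, 55.9, 27.9]
tool_rot: [3.141, -0.0, 1.488]
force: [-0.6, -0.9, -0.1]
width: 29.4
```

```bash
python3 go.py 462,56,26.5,85.3
```

```text
t 27.65 pos [461.3  55.9  27.9] rot [180.   -0.   85.3] F [-0.6 -0.9 -0.1] w 29.4 q [-0.28  0.75  0.15  2.18 -0.43  0.25  0.16]
d 0.0001 0.0007 0.0014 turn -0.0
```

Request:
drive_tool:
  deltas: "0 0 0.001 0 0.02; 0 0 0.0015 0 0.02; 0 0 0.0015 0 0.035; 0 0 0.0015 0 0.05; 0 0 0.0015 0 0.065; 0 0 0.0015 0 0.075; 0 0 0.0015 0 0.08; 0 0 -0.02 0 0.085; 0 0 -0.05 0 0.085; 0 0 -0.085 0 0.085; 0 0 -0.12 0 0.085; 0 0 -0.14 0 0.085"

```text
clock: 29.15
eef_pos: [461.5, 55.9, 169.2]
tool_rot: [3.14, -0.001, 1.488]
force: [0.0, -0.6, -0.1]
width: 84.7
```

```bash
python3 go.py 400,300,220,85.3
```

```text
t 29.15 pos [461.5  55.9 169.2] rot [179.9  -0.   85.3] F [ 0.  -0.6 -0.1] w 84.7 q [-0.45  0.49  0.38  2.09 -0.31  0.61  0.06]
d 0.2382 -0.0814 -0.0508 turn -0.0
```

Retreat to the left to clear the view.

Request:
drive_tool:
  deltas: "0 0 -0.05 0 0.085; 0.04 0 -0.07 0 0.085; 0.08 0 -0.07 0 0.085; 0.12 0 -0.07 0 0.085; 0.16 0 -0.07 0 0.085; 0.2 0 -0.07 0 0.085; 0.24 0 -0.07 0 0.085; 0.28 0 -0.07 0 0.085; 0.32 0 -0.07 0 0.085; 0.36 0 -0.07 0 0.085; 0.38 0 -0.07 0 0.085; 0.38 0 -0.07 0 0.085"

```text
clock: 30.65
eef_pos: [491.4, 436.0, 236.7]
tool_rot: [-3.141, 0.0, 1.491]
force: [0.2, -0.7, -0.3]
width: 84.8
```

```bash
cat > chk.py <<'E'
from h import *
import pickle
from scipy import ndimage
P={n:imaging.get_image(n) for n in("scene","top")}
for n in P:
    cv2.imwrite(f"pics/f_{n}.png",P[n]["color"][:,:,::-1])
    X=cloud(P[n]);z=X[...,2]
    m=(z>25)&(z<100)&(X[...,0]>400)&(X[...,0]<700)&(X[...,1]>20)&(X[...,1]<320)
    L,k=ndimage.label(m)
    for i in range(1,k+1):
        q=X[L==i]
        if len(q)<60: continue
        zt=q[:,2]; print(n,len(q),"ctr",q[:,:2].mean(0).round(1),"zmax",np.percentile(zt,98).round(1),"tip",q[np.argsort(zt)[-4:],:2].mean(0).round(1),P[n]["color"][L==i][zt>65].mean(0).round())
    m=((np.hypot(X[...,0]-462,X[...,1]-253)<62)&(z>15)&(z<35)).astype(np.uint8)
    nn,L,st,ce=cv2.connectedComponentsWithStats(m)
    if nn>1:
        i=st[1:,4].argmax()+1;q=X[L==i];print("stone",len(q),np.median(q[:,2]).round(1),cv2.minAreaRect(q[:,:2].astype(np.float32)))
E
python3 chk.py; python3 go.py
```

```text
scene 368 ctr [564.4 273.3] zmax 82.8 tip [571.  276.9] [10. 11. 12.]
scene 395 ctr [648.  140.4] zmax 83.3 tip [653.7 142.3] [16. 43. 83.]
scene 413 ctr [638.   72.2] zmax 83.7 tip [645.4  72.3] [54. 24. 79.]
scene 479 ctr [459.1 163.2] zmax 89.5 tip [464.2 167.8] [114.  92.  17.]
scene 494 ctr [454.8 107.6] zmax 90.3 tip [460.6 110.6] [105.  14.  19.]
scene 501 ctr [454.   52.1] zmax 90.1 tip [460.4  55. ] [18. 52. 33.]
stone 1476 22.8 ((460.8680114746094, 252.27525329589844), (91.20233154296875, 53.52418899536133), 84.67253112792969)
top 330 ctr [649.6 146.6] zmax 84.8 tip [654.1 144.9] [ 54.  91. 139.]
top 336 ctr [640.4  79.5] zmax 84.6 tip [643.8  75.9] [ 99.  56. 130.]
top 306 ctr [566.8 277.4] zmax 84.0 tip [569.4 278.3] [34. 32. 31.]
top 317 ctr [464.9 170.7] zmax 91.1 tip [465.4 168.4] [177. 158.  79.]
top 340 ctr [460.9 116.1] zmax 90.9 tip [462.3 113.1] [165.  57.  62.]
top 364 ctr [460.5  61.1] zmax 90.9 tip [461.1  57. ] [ 64. 110.  85.]
stone 1774 23.3 ((460.8173522949219, 253.4070587158203), (89.7610092163086, 51.991825103759766), 85.16751861572266)
t 30.75 pos [492.4 433.  237.3] rot [-1.80e+02  1.00e-01  8.52e+01] F [ 0.2 -1.2 -0.2] w 84.7 q [-1.    0.66  0.41  1.5  -0.29  1.04 -0.6 ]
```

View pics/f_scene.png

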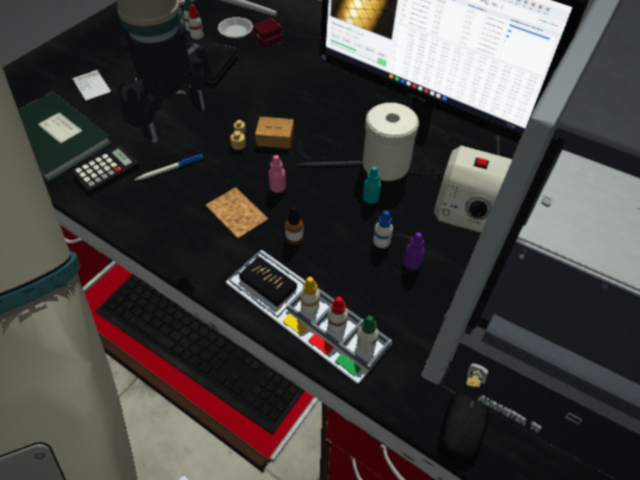

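View pics/f_top.png

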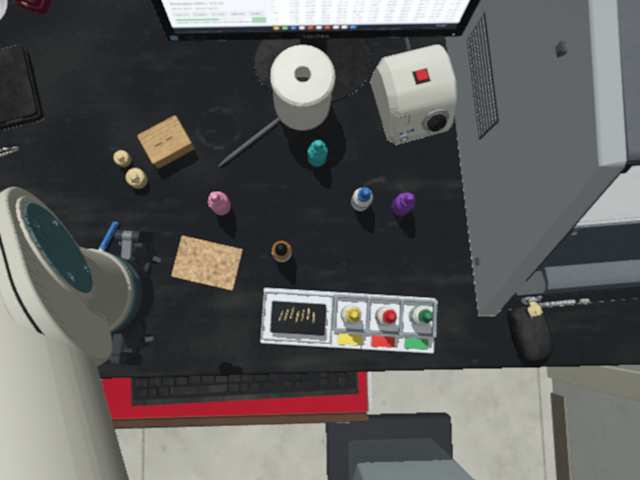

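```bash
python3 -c "
from cell import ctrl
print(ctrl.read_state()['qd'].round(3)); print(ctrl.finish_job())"
```

```text
[ 0.011 -0.014  0.012  0.01  -0.001 -0.001 -0.   ]
the job is handed in; nothing more can be done
None
```

The kit is packed and I handed the job in at about 31 s of the 96 s allowed. No verdict is reported, so these are my last checks from both cameras:

- **Bottles:** the yellow, red and green bottles stand in their own wells. Each is within about 4 mm of the well centre, with tops at about 90 mm (84 + 6). The green one sits about 3 mm off centre in x on purpose, because joint 6 was close to its lower limit there.
- **Stone:** it lies flat and streaks up in its bay, within about 2 mm and 1° of its centre and direction. Its top is at about 23 mm.
- **Left alone:** the blue and amber bottles are upright within about 3 mm of where they started. The purple, pink and turquoise look-alikes stand where they were.
- **Robot:** the gripper is open and clear of everything. Forces read between moves stayed under about 7 N.

**Disagreements and misses:**
- The two views differed by up to 3 mm, the calibration's limit.
- The networks found no wells, so I took the well positions from the colour plates and the tray outline.
- The networks' stone points gave an impossible height (about -10 mm), so I used the depth outline instead.

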